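# Set out the parts of a toy pickup truck

## Robot

A 6-joint arm with a two-finger parallel gripper is mounted at the origin on the work surface. World frame = base frame: x ahead of the robot, y to its left, z up, the work surface at z = 0. Lengths are in m, angles in rad, forces in N, time in s.
With the tool pointing down it reaches from about 0.275 to 0.85 m from the base axis. Payload 5.2 kg.
Tool frame: the origin (TCP) lies at the very end of the fingers, on their centre line; the grasp point (between the pads) lies 19 mm behind it (bot.hold_point_z is the distance from the TCP to the grasp point, in m); z points along the fingers, y is the direction in which the jaws open and shut (so a half turn about z gives the same grasp; the last joint's range is limited). The gripper opens to 85 mm and grips with 20 to 120 N. Pads are 22 mm wide; open, the fingers measure 114 mm over their backs; the gripper's body (76 mm by 85 mm) begins 54 mm behind the grasp point. The pads swing forward as they close: fully open they stand 13 mm farther back than shut.
Start: joints at [-1.474, 0.259, 1.535, -0, 1.348, -0.203], TCP at [0.162, -0.525, 0.231] pointing down, gripper open.
Joint ranges: [-3.14, 3.14], [-0.91, 2.08], [0.19, 2.58], [-1.22, 4.36], [0.22, 2.71], [-3.12, 3.12]. Speed limits (rad/s): [2.57, 2.57, 3.14, 3.14, 3.14, 3.14].

## Interface

Orientations are given as a unit quaternion [w, x, y, z].
In Python, from station import bot, viewer gives the robot as it stands.
- The arm moves only by the shell command python3 -m inch 'ROWS' [OPENING] [FORCE]. ROWS is text: rows parted by semicolons, each of 4 numbers parted by spaces: the shift along the tool's x, y, z in m, then the turn about the tool's z in degrees. A call has 1 to 20 rows; each row shifts and turns the commanded pose from where the row before left it, along the tool's axes as they then stand; what a row does not reach is not made up. A row lasts 1/10 s, in which the tool goes at most 50 mm and 8.59 degrees, less where a joint would pass 70% of its speed; a pose out of reach is approached as far as the arm can. A call with a gripper value outside its range is refused whole. OPENING is the finger opening in m, from 0 to 0.0854, set as the call begins (- or left out, the last holds). The fingers move at their own pace and stop on an object; FORCE is the grip in N (left out, the last holds). Time passes only in rows, so rows that do not move let the fingers close. It gives the time, the measured TCP pose, the force and the opening at its end, in the units of the state.
- bot.read_state(): the state, without advancing time (a new reading comes with each control period).
- viewer.camera(name): name is "scene" or "top"; returns a dict with "frame" (384x512x3 uint8, blue, green, red), "fx", "fy", "cx", "cy" (pixels), "k1" (the pictures are not rectified: a ray, as slopes to the right and down, at radius r is drawn at 1 + k1 r^2 times it, then the intrinsics apply), "extrinsics" (4x4, takes a point from camera to world coordinates). Camera axes: x right, y down, z forward; pixel columns grow to the right and rows downward; lengths in m; the calibration is good to about 2 mm. A picture is of the moment at which its call begins. There is no depth.
- bot.finish_job(): hands the job in, once; it reports no verdict.
The state is a dict: "time_s": time; "joints": joint angles; "dq": joint speeds; "joint_efforts": joint torques, N m; "tcp_pos": TCP position; "tcp_rot": TCP orientation; "contact_force": force on the tool from outside, world axes, zero at the start; "moment": the same for the moment, N m; "grip_width": finger opening in m.
Only numpy, scipy, OpenCV 4.12 (cv2) and the standard library are available. Lean on these libraries where they do the work, as an engineer would, in place of code of your own. Each camera call takes 0.05 s, during which the arm holds its last target. There are 200 camera calls.

## Task

Set out the parts of one toy pickup for assembly. First put the wooden pickup body (low bed behind a raised cab; not the coupe or the bus) down on the floor of the jig's channel, between its two rails, with its bonnet facing the end block and no more than about 1 cm from it. Then fan the three thin boards, longest first, then middle, then shortest, in a straight overlapping row along the middle of the tray: the longest flat with its end at the high end wall (within about 1 cm), and each next one in line behind it, its front end resting about 20 mm up on top of the tail of the one before and its own tail on the tray floor; leave the coupe and the bus where they are.

Things in the scene. Friction and masses are not known exactly. Their poses are not given: they have to be found in the camera images.
- truck_cab (a point): the pickup: plain wooden toy body, no wheels, 120 x 36 x 52 mm, 105 g, loose. Slab 24 mm high, and on it near the front a raised cab 44 long, 36 wide, up to 52 mm. Point: centre of the cab, 37 mm above the underside, a good place to grip across the width. x axis to the bonnet: front end 30 mm ahead of the point, rear end of the long low bed 90 mm behind it; z up
- long_board (a point): flat plain wooden board, 110 long (its x axis), 36 wide (y), 8 mm thick (z), the longest of the three boards, lying flat on the table at the start; loose, about 22 g. Point: its centre, half-way up (4 mm above its underside)
- middle_board (a point): flat plain wooden board, 90 long (its x axis), 36 wide (y), 8 mm thick (z), the middle one of the three boards, lying flat on the table at the start; loose, about 18 g. Point: its centre, half-way up (4 mm above its underside)
- short_board (a point): flat plain wooden board, 70 long (its x axis), 36 wide (y), 8 mm thick (z), the shortest of the three boards, lying flat on the table at the start; loose, about 14 g. Point: its centre, half-way up (4 mm above its underside)
- coupe_mid (a point): the coupe: a similar wooden toy body, 112 x 36 x 40 mm, with a rounded roof over its middle; stays where it is (must not be shifted more than 25 mm). Point: its centre, 20 mm above the table; x along its length
- bus_mid (a point): the bus: a similar wooden toy body, a full-height block 116 x 38 x 46 mm with dark windows on its sides; stays where it is (must not be shifted more than 25 mm). Point: its centre, 23 mm above the table; x along its length
- tray: wooden tray, fixed, 290 long (x), 130 wide (y). Origin: centre of its underside, on the table. Floor top 6 mm above the table, clear from x = -135 to 135, y = -55 to 55 mm. Rims at the sides and -x end 14 mm high above the table; high end wall, dark, 28 mm high, at the +x end, inner face at x = +135 mm. The row starts at this wall and runs along x towards -x
- jig: wooden jig, fixed, base 180 long (x), 120 wide (y). Origin: centre of its underside, on the table. Base top (channel floor) 15 mm above the table. Two rails along x, x = -60 to +40 mm, 12 mm high above the base, with a channel 52 mm wide between them centred on y = 0; dark end block at the +x end, 80 mm wide, 27 mm high above the base, inner face at x = +67 mm
Not all that is in view belongs to the job. Leave any blue, orange or yellow look-alike of the part that bears truck_cab alone.

How it is judged:
On the way, in this order (a step that is already met when the one before it is completed fails the run):
1. the pickup body is seated in the jig, bonnet to the end block, and let go (x of truck_cab in the frame of jig between 0.018 and 0.041 m and y of truck_cab in the frame of jig between -0.012 and 0.012 m and z of truck_cab in the frame of jig between 0.048 and 0.056 m and angle between truck_cab's own z axis and vertical below 0.06 rad and angle between the x axis of truck_cab and the x axis of jig, either way round below 0.2 rad and contact force between truck and the fingers below 0.3 N), for 0.2 s.
2. the longest board lies flat in the tray at the high end wall, let go (x of long_board in the frame of tray between 0.062 and 0.084 m and y of long_board in the frame of tray between -0.015 and 0.015 m and angle between the x axis of long_board and the x axis of tray, either way round below 0.2 rad and z of long_board in the frame of tray between 0.006 and 0.014 m and angle between long_board's own z axis and vertical below 0.04 rad and contact force between board_long and the fingers below 0.3 N), for 0.2 s.
3. the middle board overlaps the longest, let go (x of long_board in the frame of tray between 0.062 and 0.084 m and y of long_board in the frame of tray between -0.015 and 0.015 m and angle between the x axis of each of long_board, middle_board and the x axis of tray, either way round below 0.2 rad and z of long_board in the frame of tray between 0.006 and 0.014 m and angle between long_board's own z axis and vertical below 0.04 rad and horizontal distance between middle_board and long_board between 0.067 and 0.093 m and x of middle_board in the frame of tray between -0.035 and 0.02 m and y of middle_board in the frame of tray between -0.015 and 0.015 m and angle between middle_board's own z axis and vertical between 0.05 and 0.3 rad and z of middle_board in the frame of tray between 0.01 and 0.022 m and contact force between board_middle and the fingers below 0.3 N), for 0.2 s.
4. the shortest board overlaps the middle one, let go (x of long_board in the frame of tray between 0.062 and 0.084 m and y of long_board in the frame of tray between -0.015 and 0.015 m and angle between the x axis of each of long_board, middle_board, short_board and the x axis of tray, either way round below 0.2 rad and z of long_board in the frame of tray between 0.006 and 0.014 m and angle between long_board's own z axis and vertical below 0.04 rad and horizontal distance between middle_board and long_board between 0.067 and 0.093 m and x of middle_board in the frame of tray between -0.035 and 0.02 m and y of middle_board in the frame of tray between -0.015 and 0.015 m and angle between middle_board's own z axis and vertical between 0.05 and 0.3 rad and z of middle_board in the frame of tray between 0.01 and 0.022 m and horizontal distance between short_board and middle_board between 0.047 and 0.073 m and x of short_board in the frame of tray between -0.11 and -0.035 m and y of short_board in the frame of tray between -0.015 and 0.015 m and angle between short_board's own z axis and vertical between 0.06 and 0.4 rad and z of short_board in the frame of tray between 0.01 and 0.024 m and contact force between board_short and the fingers below 0.3 N), for 0.2 s.
At the end, for the whole second after the job is handed in: Pickup level in the channel, bonnet under 19 mm from the end block. Longest board flat, under 18 mm from the high wall; middle leans on it, shortest on the middle, overlaps about 7 to 33 mm; all within 12 (pickup) or 15 mm of centre line and 0.2 rad of axis; at rest (x of truck_cab in the frame of jig between 0.018 and 0.041 m and y of truck_cab in the frame of jig between -0.012 and 0.012 m and z of truck_cab in the frame of jig between 0.048 and 0.056 m and angle between truck_cab's own z axis and vertical below 0.06 rad and angle between the x axis of truck_cab and the x axis of jig, either way round below 0.2 rad and x of long_board in the frame of tray between 0.062 and 0.084 m and y of long_board in the frame of tray between -0.015 and 0.015 m and angle between the x axis of each of long_board, middle_board, short_board and the x axis of tray, either way round below 0.2 rad and z of long_board in the frame of tray between 0.006 and 0.014 m and angle between long_board's own z axis and vertical below 0.04 rad and horizontal distance between middle_board and long_board between 0.067 and 0.093 m and x of middle_board in the frame of tray between -0.035 and 0.02 m and y of middle_board in the frame of tray between -0.015 and 0.015 m and angle between middle_board's own z axis and vertical between 0.05 and 0.3 rad and z of middle_board in the frame of tray between 0.01 and 0.022 m and horizontal distance between short_board and middle_board between 0.047 and 0.073 m and x of short_board in the frame of tray between -0.11 and -0.035 m and y of short_board in the frame of tray between -0.015 and 0.015 m and angle between short_board's own z axis and vertical between 0.06 and 0.4 rad and z of short_board in the frame of tray between 0.01 and 0.024 m and linear speed of each of truck, board_long, board_middle, board_short below 0.02 m/s); the robot touches nothing.
It fails at once if the coupe is shifted by more than 25 mm (distance of coupe_mid from where it was at the start of the episode above 0.025 m).
It fails at once if the bus is shifted by more than 25 mm (distance of bus_mid from where it was at the start of the episode above 0.025 m).
It also fails if it takes over 102 s, if anything falls off the work surface, if the arm or the gripper's body presses on something with over 40 N, if the wrist force passes 120 N, or if a joint passes its speed limit or range.

## Working session

There is one attempt and no reset: what is moved stays moved. The work goes in short steps, Python scripts to look and compute and a shell command to move; the robot and the scene stay as the last step left them, time stands still between calls to the robot, and variables do not carry over. Pictures are saved under pics/ and viewed, about 12 in all and at most 16, crops included, and the job is handed in when it is done.

```bash
mkdir -p pics; ls
python3 - <<'E'
from station import bot,viewer
import cv2,numpy as np
for n in("scene","top"):
    c=viewer.camera(n); cv2.imwrite(f"pics/{n}0.png",cv2.resize(c["frame"],None,fx=1.5,fy=1.5,interpolation=cv2.INTER_CUBIC))
    print(n,c["fx"],c["fy"],c["cx"],c["cy"],c["k1"],np.round(c["extrinsics"],3).tolist())
print(bot.read_state())
E
```

```text
pics
scene 377.6301862737531 377.6301862737531 257.0701416485145 186.81748709259594 -0.04046994857186405 [[0.492, 0.57, -0.658, 1.17], [0.871, -0.315, 0.377, -0.378], [0.008, -0.758, -0.652, 0.698], [0.0, 0.0, 0.0, 1.0]]
top 403.768929423909 403.768929423909 246.68072353571193 189.98675015921006 -0.1164327083212991 [[-0.025, -0.985, 0.17, 0.364], [-1.0, 0.024, -0.006, 0.0], [0.002, -0.17, -0.985, 0.978], [0.0, 0.0, 0.0, 1.0]]
{'time_s': 0.1, 'joints': array([-1.47383475e+00,  2.59261870e-01,  1.53593764e+00,  1.99860226e-05,
        1.34803724e+00, -2.02787425e-01]), 'dq': array([ 1.57144744e-03, -1.80417123e-03, -5.63514439e-03,  1.62861480e-05,
       -3.05780295e-03, -7.44916542e-04]), 'joint_efforts': array([ 1.51394786e-03, -4.46970677e+01, -2.91245931e+01, -2.45987139e-04,
        6.32627809e-03, -2.84442746e-05]), 'tcp_pos': array([ 0.16239385, -0.52499037,  0.23057673]), 'tcp_rot': array([-8.20378618e-04,  9.88789821e-01,  1.49311800e-01,  5.32071278e-05]), 'contact_force': array([ 0.31261455,  1.02392657, -0.06262054]), 'moment': array([ 0.00129536,  0.06694419, -0.01522313]), 'grip_width': 0.08532586226094992}
```

View pics/top0.png

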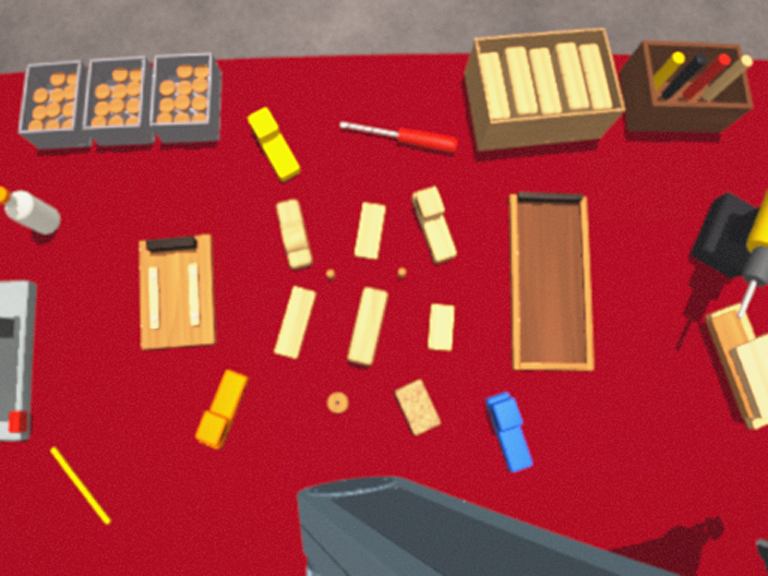

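View pics/scene0.png

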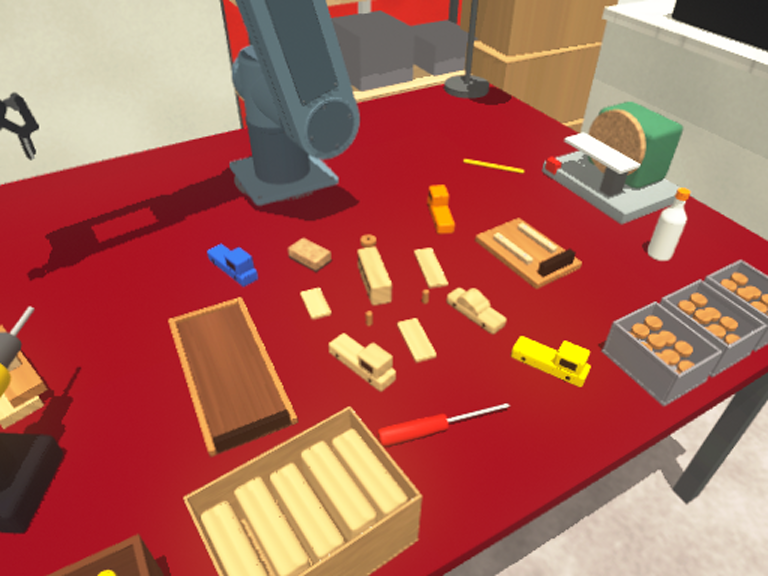

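```bash
cat > h.py <<'E'
import cv2,numpy as np
from station import bot,viewer
def plane(c,uv,z):
    K=np.array([[c["fx"],0,c["cx"]],[0,c["fy"],c["cy"]],[0,0,1]])
    p=cv2.undistortPoints(np.float64(uv).reshape(-1,1,2),K,np.array([c["k1"],0,0,0,0])).reshape(-1,2)
    E=c["extrinsics"]; d=np.c_[p,np.ones(len(p))]@E[:3,:3].T; o=E[:3,3]
    return (o+d*((z-o[2])/d[:,2])[:,None])[:,:2]
def project(c,P):
    E=np.linalg.inv(c["extrinsics"]);K=np.array([[c["fx"],0,c["cx"]],[0,c["fy"],c["cy"]],[0,0,1]])
    return cv2.projectPoints(np.float64(P).reshape(-1,1,3),cv2.Rodrigues(E[:3,:3])[0],E[:3,3],K,np.array([c["k1"],0,0,0,0]))[0].reshape(-1,2)
def blobs(c,z,amin=150,light=True):
    "non-red blobs: pixel centre, then min-area rectangle on the plane z: centre, long, short (mm), heading of long side (deg)"
    b,g,r=[c["frame"][...,i].astype(int) for i in range(3)]
    m=((g>60)&(b>25)) if not light else ((g>150)&(b>90)&(r>180))
    cs,_=cv2.findContours(m.astype(np.uint8),cv2.RETR_EXTERNAL,cv2.CHAIN_APPROX_NONE); out=[]
    for k in cs:
        if not amin<cv2.contourArea(k)<12000: continue
        uv=k.reshape(-1,2); (x,y),(w,h),a=cv2.minAreaRect((plane(c,uv,z)*1000).astype(np.float32))
        if w<h: w,h,a=h,w,a+90
        out.append((uv.mean(0).round().astype(int).tolist(),round(x,1),round(y,1),round(w,1),round(h,1),round((a+90)%180-90,1)))
    return out
E
python3 - <<'E'
from h import *
c=viewer.camera("top")
for l,z in((True,.008),(False,.014)):
    print(l)
    for b in blobs(c,z,light=l): print(b)
f=c["frame"]
cv2.imwrite("pics/t1.png",np.hstack([cv2.resize(f[115:245,85:155],None,fx=4,fy=4,interpolation=2),cv2.resize(f[115:245,265:400],None,fx=4,fy=4,interpolation=2)[:, :510]]))
E
```

```text
True
([278, 271], 334.3, -75.2, 75.5, 44.5, 22.7)
([294, 218], 460.6, -117.6, 71.8, 38.5, -7.0)
([245, 217], 466.4, 0.7, 120.3, 39.0, -14.3)
([196, 214], 474.3, 117.7, 111.4, 38.1, -16.9)
([497, 233], 396.6, -633.6, 243.0, 95.0, 7.0)
([11, 226], 445.3, 594.0, 217.6, 47.5, 4.4)
([116, 199], 530.4, 314.8, 177.2, 117.7, 3.3)
([293, 159], 608.3, -121.3, 71.3, 37.1, 17.2)
([246, 153], 624.1, -6.9, 91.8, 37.8, -10.8)
([195, 155], 622.9, 119.9, 113.2, 37.3, 12.5)
([343, 188], 535.0, -244.7, 288.3, 8.5, -2.6)
([19, 137], 675.3, 581.0, 99.1, 51.1, 57.8)
([286, 134], 670.5, -107.4, 48.6, 40.2, 23.1)
([86, 69], 883.7, 435.7, 116.3, 89.6, -1.5)
([128, 61], 893.8, 313.5, 137.3, 90.9, -1.9)
([347, 53], 893.7, -281.1, 132.2, 39.3, 5.8)
([370, 48], 906.6, -333.8, 246.4, 168.8, -84.4)
False
([314, 362], 143.3, -184.5, 606.0, 152.7, 87.0)
([339, 287], 291.9, -220.8, 123.0, 45.6, 16.1)
([225, 268], 344.9, 50.2, 33.1, 32.7, 88.7)
([278, 271], 334.7, -74.5, 79.8, 49.5, 23.3)
([294, 218], 459.9, -116.7, 76.3, 40.8, -6.8)
([245, 217], 465.4, 0.7, 125.1, 44.2, -14.4)
([196, 215], 473.8, 116.9, 115.8, 42.5, -16.9)
([10, 239], 421.7, 580.8, 269.8, 66.7, 3.5)
([498, 221], 434.0, -617.6, 315.1, 116.5, -7.2)
([117, 193], 528.7, 312.0, 184.7, 125.4, 3.3)
([246, 153], 622.3, -7.1, 96.5, 42.4, -10.5)
([196, 155], 620.6, 118.7, 119.3, 42.6, 12.4)
([367, 188], 532.6, -301.4, 296.7, 135.9, -2.5)
([21, 141], 673.2, 573.7, 116.9, 56.7, 62.9)
([289, 149], 631.0, -115.4, 128.3, 49.0, 16.8)
([264, 89], 790.8, -56.0, 198.6, 13.3, 78.0)
```

View pics/t1.png

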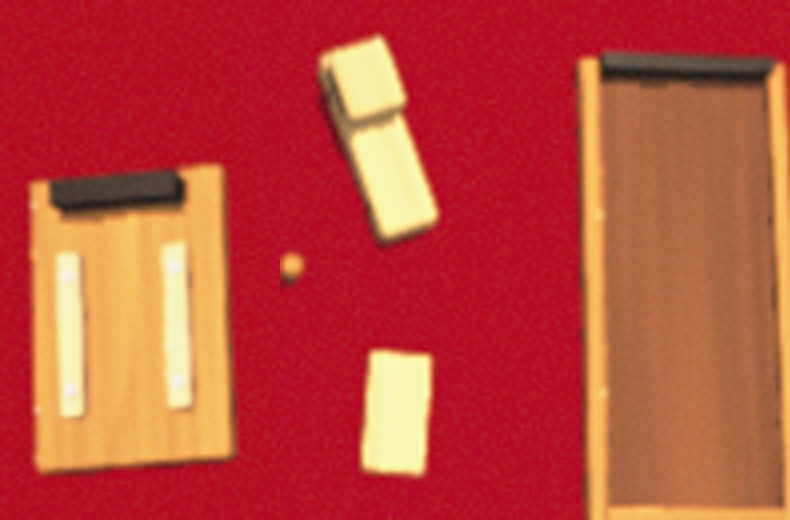

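Run:
```python
from h import *
c=viewer.camera("top"); f=c["frame"]; b,g,r=[f[...,i].astype(int) for i in range(3)]
def rects(m,z,x0,x1,y0,y1,amin=30):
    q=np.zeros(m.shape,np.uint8); q[y0:y1,x0:x1]=m[y0:y1,x0:x1]
    for k in cv2.findContours(q,cv2.RETR_EXTERNAL,cv2.CHAIN_APPROX_NONE)[0]:
        if cv2.contourArea(k)<amin: continue
        R=cv2.minAreaRect((plane(c,k.reshape(-1,2),z)*1000).astype(np.float32))
        print(np.round(R[0],1),np.round(R[1],1),round(R[2],1), np.round(cv2.boxPoints(R)).tolist())
print("rails .027");rects((b>125)&(g>150),.027,92,145,165,225)
print("jig base .015");rects((g>60),.015,85,150,150,240,500)
print("endblock .042");rects((r<90),.042,92,140,150,175)
print("tray wall .028");rects((r<90)&(g<80),.028,335,395,122,140)
print("tray floor .006");rects((r<190)&(g>50)&(g<130),.006,335,400,125,250,500)
print("tray outer .014");rects((g>60),.014,335,400,120,250,500)
print(f[190,92:145:2].tolist()[8:14], f[190,365].tolist(), f[190,342].tolist())
```

```text
rails .027
[517.3 344.9] [98.7 15. ] 2.2 [[468.0, 351.0], [468.0, 336.0], [567.0, 339.0], [566.0, 354.0]]
[521.6 279. ] [100.5  15.6] 3.4 [[471.0, 284.0], [472.0, 268.0], [572.0, 274.0], [571.0, 290.0]]
jig base .015
[528.5 311.7] [184.4 125. ] 3.3 [[433.0, 369.0], [440.0, 244.0], [624.0, 255.0], [617.0, 379.0]]
endblock .042
[599.9 313.1] [18.7 79.2] 3.0 [[588.0, 352.0], [593.0, 273.0], [611.0, 274.0], [607.0, 353.0]]
tray wall .028
[ 663.9 -305.6] [102.2  10.4] 89.2 [[658.0, -357.0], [668.0, -357.0], [670.0, -255.0], [659.0, -254.0]]
tray floor .006
[ 541.3 -307.5] [117.  284.8] 87.0 [[396.0, -359.0], [680.0, -373.0], [687.0, -256.0], [402.0, -242.0]]
tray outer .014
[ 532.6 -301.5] [135.9 296.7] 87.5 [[381.0, -363.0], [678.0, -376.0], [684.0, -240.0], [387.0, -227.0]]
[[89, 176, 242], [88, 171, 241], [94, 181, 243], [93, 184, 244], [96, 188, 245], [99, 189, 246]] [71, 109, 183] [85, 160, 236]
```

```bash
python3 -m inch '.0373 -.0161 0 0; .0373 -.0161 0 0; .0373 -.0161 0 0; .0373 -.0161 0 0; .0373 -.0161 0 0; .0373 -.0161 0 0; .0373 -.0161 0 0; .0373 -.0161 0 0; .0373 -.0161 0 0; .0373 -.0161 0 0; .0373 -.0161 0 0; .0373 -.0161 0 0; .0373 -.0161 0 0; .0373 -.0161 0 0; .0373 -.0161 0 0; .0373 -.0161 0 0; 0 0 .02 0; 0 0 .03 0;0 0 .03 0;0 0 0 0' .07 30
```

```text
time_s: 2.2
tcp_pos: [0.6534, -0.1019, 0.1459]
tcp_rot: [-0.002, 0.989, 0.149, -0.005]
contact_force: [-0.6, -0.3, -0.5]
grip_width: 0.0702
```

```bash
cat >> h.py <<'E'
def go(x,y,z,head):
    "remaining shift in tool axes (mm) and turn (deg) to TCP target; mm and deg, tool assumed to point down"
    from scipy.spatial.transform import Rotation as R
    s=bot.read_state(); q=s["tcp_rot"]; M=R.from_quat([*q[1:],q[0]]).as_matrix()
    d=np.array([x,y,z])-s["tcp_pos"]*1000; h=np.degrees(np.arctan2(M[1,0],M[0,0])); c,k=np.cos(np.radians(h)),np.sin(np.radians(h))
    print("t",s["time_s"],"tcp",np.round(s["tcp_pos"]*1000,1),"head",round(h,1),"tilt",np.round(M[:2,2],3),"| tool dx,dy,dz",np.round([d[0]*c+d[1]*k,d[0]*k-d[1]*c,-d[2]],1),"turn",round((h-head+180)%360-180,1),"F",np.round(s["contact_force"],1),"w",round(s["grip_width"]*1000,1))
E
python3 -m inch '0 0 0 0;0 0 0 0;0 0 0 0'
python3 - <<'E'
from h import *
go(656.6,-102.5,20,17.2)
c=viewer.camera("scene"); cv2.imwrite("pics/s1.png",cv2.resize(c["frame"][150:290,190:330],None,fx=4,fy=4,interpolation=2))
E
```

```text
time_s: 2.5
tcp_pos: [0.6576, -0.1037, 0.1536]
tcp_rot: [0.001, 0.989, 0.149, 0.002]
contact_force: [0.2, -0.2, 0.4]
grip_width: 0.0698
t 2.5 tcp [ 657.6 -103.7  153.6] head 17.2 tilt [ 0.003 -0.001] | tool dx,dy,dz [ -0.7  -1.4 133.6] turn -0.0 F [ 0.2 -0.2  0.4] w 69.8
```

View pics/s1.png

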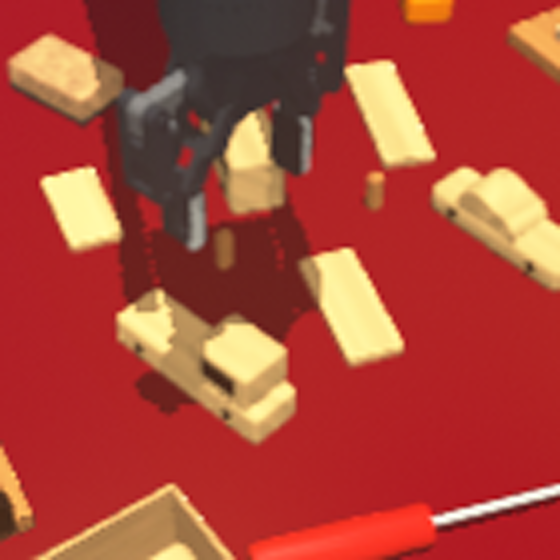

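```bash
python3 -m inch '0 -.001 .03 0;0 0 .04 0;0 0 .035 0;0 0 .02 0;0 0 .009 0;0 0 0 0;0 0 0 0;0 0 0 0'; python3 -m inch '0 0 0 0;0 0 0 0;0 0 0 0;0 0 0 0;0 0 0 0;0 0 0 0' .02 40;python3 -m inch '0 0 -.02 0;0 0 -.03 0;0 0 -.03 0;0 0 -.02 0;0 0 0 0;0 0 0 0;0 0 0 0'
python3 - <<'E'
from h import *
go(559.5,314,120,3.2)
E
```

```text
time_s: 3.35
tcp_pos: [0.6577, -0.1026, 0.0194]
tcp_rot: [0.001, 0.989, 0.149, 0.002]
contact_force: [-0.4, 0.2, -0.1]
grip_width: 0.0703
time_s: 3.95
tcp_pos: [0.657, -0.1024, 0.0184]
tcp_rot: [0.0, 0.989, 0.149, 0.001]
contact_force: [0.1, -0.3, 6.2]
grip_width: 0.0356
time_s: 4.65
tcp_pos: [0.655, -0.1017, 0.1152]
tcp_rot: [-0.001, 0.989, 0.149, -0.002]
contact_force: [-0.6, 0.7, -1.3]
grip_width: 0.0354
t 4.65 tcp [ 655.  -101.7  115.2] head 17.2 tilt [-0.003  0.001] | tool dx,dy,dz [  31.5 -425.4   -4.8] turn 14.0 F [-0.6  0.7 -1.3] w 35.4
```

```bash
python3 -m inch '0 0 0 7;0 0 0 7;-.0061 -.0351 0 0;-.0061 -.0351 0 0;-.0061 -.0351 0 0;-.0061 -.0351 0 0;-.0061 -.0351 0 0;-.0061 -.0351 0 0;-.0061 -.0351 0 0;-.0061 -.0351 0 0;-.0061 -.0351 0 0;-.0061 -.0351 0 0;-.0061 -.0351 0 0;-.0061 -.0351 0 0;0 0 0 0;0 0 0 0;0 0 0 0;0 0 0 0'
python3 - <<'E'
from h import *
go(559.5,314,34,3.2)
E
```

```text
time_s: 6.45
tcp_pos: [0.56, 0.313, 0.1167]
tcp_rot: [0.0, 1.0, 0.027, -0.0]
contact_force: [-0.9, 0.8, -1.5]
grip_width: 0.0356
t 6.45 tcp [560.  313.  116.7] head 3.1 tilt [-0.001 -0.001] | tool dx,dy,dz [-0.5 -1.  82.7] turn -0.1 F [-0.9  0.8 -1.5] w 35.6
```

```bash
python3 -m inch '0 -.001 .03 0;0 0 .03 0;0 0 .012 0;0 0 .005 0;0 0 0 0;0 0 0 0;0 0 0 0'
python3 - <<'E'
from h import *
go(559.5,314,34,3.2)
c=viewer.camera("scene"); a=cv2.resize(c["frame"][125:205,300:400],None,fx=5,fy=5,interpolation=2)
cv2.imwrite("pics/s2.png",a)
E
```

```text
time_s: 7.15
tcp_pos: [0.5608, 0.3157, 0.0419]
tcp_rot: [-0.0, 1.0, 0.028, 0.001]
contact_force: [-0.5, 0.1, -1.2]
grip_width: 0.0357
t 7.15 tcp [560.8 315.7  41.9] head 3.2 tilt [0.003 0.001] | tool dx,dy,dz [-1.4  1.6  7.9] turn -0.0 F [-0.5  0.1 -1.2] w 35.7
```

View pics/s2.png

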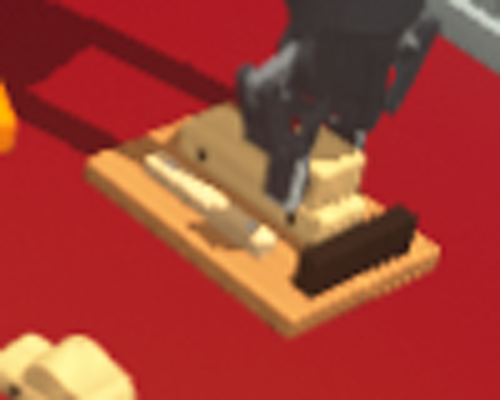

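```bash
python3 -m inch '-.001 .001 .004 0;0 0 .004 0;0 0 0 0;0 0 0 0;0 0 0 0'; python3 -m inch '0 0 0 0;0 0 0 0;0 0 0 0;0 0 0 0;0 0 0 0' .055; python3 -m inch '0 0 -.02 0;0 0 -.03 0;0 0 -.04 0;0 0 -.02 0;0 0 0 0;0 0 0 0;0 0 0 0'
python3 - <<'E'
from h import *
go(474,117.3,100,-16.9)
E
```

```text
time_s: 7.7
tcp_pos: [0.5591, 0.3144, 0.0332]
tcp_rot: [-0.0, 1.0, 0.028, 0.001]
contact_force: [-1.4, 0.2, 5.6]
grip_width: 0.0356
time_s: 8.2
tcp_pos: [0.5587, 0.3143, 0.0321]
tcp_rot: [0.0, 1.0, 0.028, -0.0]
contact_force: [-0.4, -0.6, 0.0]
grip_width: 0.0549
time_s: 8.9
tcp_pos: [0.5578, 0.3139, 0.1405]
tcp_rot: [0.0, 1.0, 0.028, -0.002]
contact_force: [-0.6, -0.2, 0.4]
grip_width: 0.0552
t 8.9 tcp [557.8 313.9 140.5] head 3.2 tilt [-0.003 -0.001] | tool dx,dy,dz [-94.5 191.6  40.5] turn 20.1 F [-0.6 -0.2  0.4] w 55.2
```

```bash
python3 -m inch '-.0158 .0319 0 0;-.0158 .0319 0 0;-.0158 .0319 0 0;-.0158 .0319 0 0;-.0158 .0319 0 0;-.0158 .0319 0 0;0 0 .01 6.7;0 0 .01 6.7;0 0 .02 6.7;0 0 0 0;0 0 0 0;0 0 0 0;0 0 0 0'
python3 - <<'E'
from h import *
go(474,117.3,1,-16.9)
c=viewer.camera("top"); d=viewer.camera("scene")
cv2.imwrite("pics/s3.png",np.hstack([cv2.resize(c["frame"][130:250,85:225],(560,480),interpolation=2),cv2.resize(d["frame"][125:225,300:355],(264,480),interpolation=2)[:,:240]]))
for b in blobs(c,.052): print(b) if b[2]>60 and b[2]<400 and b[0][1]>100 else 0
E
```

```text
time_s: 10.2
tcp_pos: [0.4752, 0.1181, 0.1029]
tcp_rot: [-0.0, 0.989, -0.146, 0.001]
contact_force: [-0.4, 0.7, 0.7]
grip_width: 0.0548
t 10.2 tcp [475.2 118.1 102.9] head -16.8 tilt [0.001 0.   ] | tool dx,dy,dz [ -1.    1.1 101.9] turn 0.1 F [-0.4  0.7  0.7] w 54.8
([134, 219], 462.3, 260.2, 46.3, 37.7, 0.9)
([147, 171], 575.7, 228.4, 146.7, 37.8, -88.9)
```

View pics/s3.png

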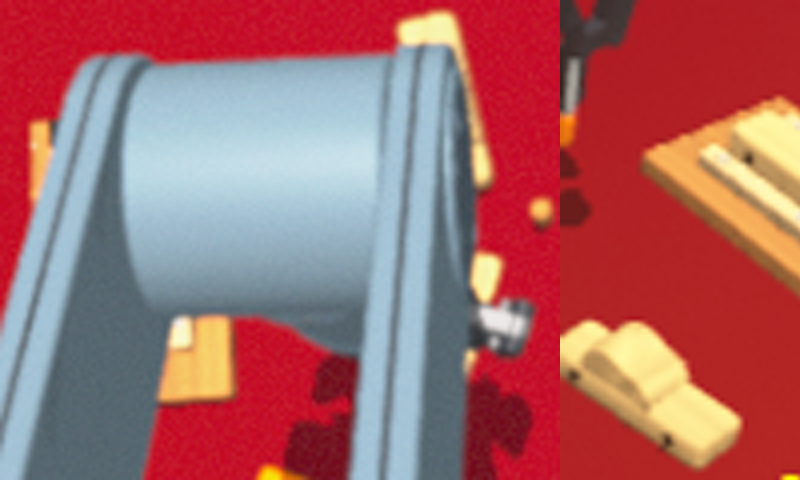

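```bash
python3 -m inch '-.001 .001 .03 0;0 0 .03 0;0 0 .025 0;0 0 .012 0;0 0 .004 0;0 0 0 0;0 0 0 0;0 0 0 0'; python3 -m inch '0 0 0 0;0 0 0 0;0 0 0 0;0 0 0 0;0 0 0 0' .02 30;python3 -m inch '0 0 -.01 0;0 0 -.03 0;0 0 -.04 0;0 0 -.02 0;0 0 0 0;0 0 0 0;0 0 0 0'
python3 - <<'E'
from h import *
go(604.4,-306.4,100,-2.6)
E
```

```text
time_s: 11.1
tcp_pos: [0.4745, 0.1173, 0.0024]
tcp_rot: [-0.0, 0.989, -0.147, 0.001]
contact_force: [0.8, -0.2, -0.1]
grip_width: 0.0551
time_s: 11.6
tcp_pos: [0.4741, 0.1173, 0.0022]
tcp_rot: [-0.0, 0.989, -0.147, 0.001]
contact_force: [-1.2, -0.1, 4.6]
grip_width: 0.035
time_s: 12.3
tcp_pos: [0.4726, 0.1172, 0.1005]
tcp_rot: [0.0, 0.989, -0.147, -0.001]
contact_force: [0.0, -0.4, -1.0]
grip_width: 0.0348
t 12.3 tcp [472.6 117.2 100.5] head -16.9 tilt [-0.002 -0.   ] | tool dx,dy,dz [249.5 366.9   0.5] turn -14.3 F [ 0.  -0.4 -1. ] w 34.8
```

```bash
python3 -m inch '0 0 0 -7.15;0 0 0 -7.15;.0125 .0348 0 0;.0125 .0348 0 0;.0125 .0348 0 0;.0125 .0348 0 0;.0125 .0348 0 0;.0125 .0348 0 0;.0125 .0348 0 0;.0125 .0348 0 0;.0125 .0348 0 0;.0125 .0348 0 0;.0125 .0348 0 0;.0125 .0348 0 0;0 0 .03 0;0 0 .03 0;0 0 0 0;0 0 0 0;0 0 0 0;0 0 0 0'
python3 - <<'E'
from h import *
go(604.4,-306.4,9,-2.6)
c=viewer.camera("top"); d=viewer.camera("scene")
cv2.imwrite("pics/s4.png",np.hstack([cv2.resize(c["frame"][145:245,85:155],(420,600),interpolation=2)[:,:360],cv2.resize(d["frame"][190:310,110:200],(450,600),interpolation=2)[:,:440]]))
f=c["frame"]; m=np.zeros(f.shape[:2],bool); m[150:245,85:155]=True
for z in(.008,): 
    for b in blobs(c,z,60): print(b) if 90<b[0][1]<330 and -150<b[2]<400 else 0
M=((f[...,0]>125)&(f[...,1]>150)&m).astype(np.uint8)
for k in cv2.findContours(M,cv2.RETR_EXTERNAL,2)[0]:
    if cv2.contourArea(k)>25: print([ (z,np.round(np.array(cv2.minAreaRect((plane(c,k.reshape(-1,2),z)*1000).astype(np.float32))[0]),1), np.round(cv2.minAreaRect((plane(c,k.reshape(-1,2),z)*1000).astype(np.float32))[1:][0])) for z in (.027,.039,.067)])
E
```

```text
time_s: 14.3
tcp_pos: [0.6053, -0.3071, 0.0432]
tcp_rot: [0.001, 1.0, -0.023, 0.001]
contact_force: [-0.7, -0.5, -0.5]
grip_width: 0.0347
t 14.3 tcp [ 605.3 -307.1   43.2] head -2.6 tilt [ 0.002 -0.002] | tool dx,dy,dz [-1.  -0.7 34.2] turn 0.0 F [-0.7 -0.5 -0.5] w 34.7
([250, 209], 483.8, -14.4, 107.5, 25.1, 54.3)
([128, 195], 525.1, 284.4, 106.8, 21.3, 3.6)
([109, 194], 532.5, 333.5, 126.7, 59.2, 4.3)
([246, 153], 623.9, -7.1, 91.3, 37.4, -10.8)
([195, 155], 622.9, 120.0, 112.0, 36.5, 12.3)
[(0.027, array([503.5, 315.1]), array([63., 34.])), (0.039, array([501.8, 311.1]), array([62., 34.])), (0.067, array([497.7, 301.9]), array([60., 33.]))]
[(0.027, array([520.8, 279.1]), array([98., 15.])), (0.039, array([518.8, 275.6]), array([97., 15.])), (0.067, array([514.2, 267.4]), array([94., 15.]))]
[(0.027, array([531. , 337.1]), array([ 45., 127.])), (0.039, array([528.9, 332.8]), array([ 44., 126.])), (0.067, array([524. , 322.9]), array([ 43., 122.]))]
```

View pics/s4.png

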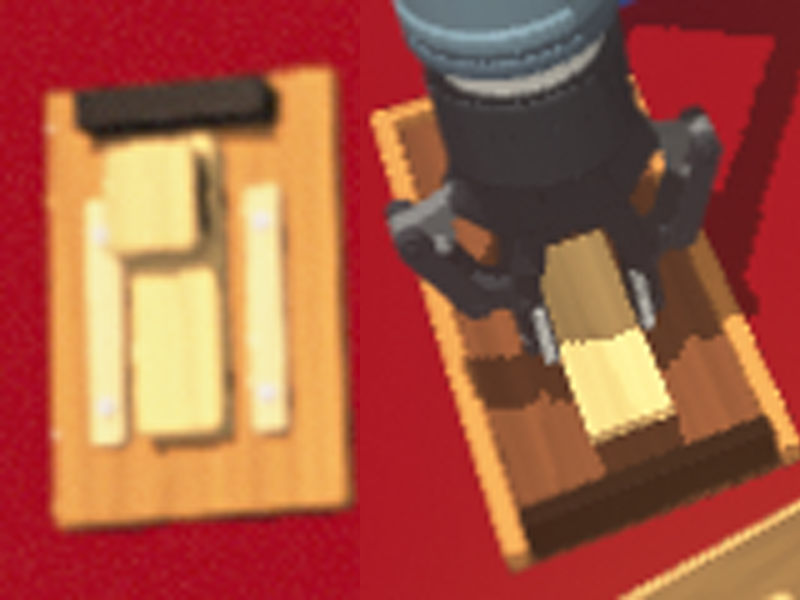

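```bash
python3 -m inch '-.001 0 .02 0;0 0 .01 0;0 0 .005 0;0 0 0 0;0 0 0 0;0 0 0 0;0 0 0 0'; python3 -m inch '0 0 0 0;0 0 0 0;0 0 0 0;0 0 0 0;0 0 0 0' .055; python3 -m inch '0 0 -.01 0;0 0 -.03 0;0 0 -.04 0;0 0 -.02 0;0 0 0 0;0 0 0 0;0 0 0 0'
python3 - <<'E'
from h import *
go(623.5,-7,100,-10.8)
E
```

```text
time_s: 15.1
tcp_pos: [0.6032, -0.3065, 0.0076]
tcp_rot: [0.0, 1.0, -0.023, -0.0]
contact_force: [-3.0, 2.3, 5.7]
grip_width: 0.0344
time_s: 15.6
tcp_pos: [0.6032, -0.3067, 0.0061]
tcp_rot: [-0.0, 1.0, -0.023, -0.0]
contact_force: [0.8, 0.5, 0.4]
grip_width: 0.055
time_s: 16.3
tcp_pos: [0.6024, -0.3061, 0.105]
tcp_rot: [-0.001, 1.0, -0.023, -0.001]
contact_force: [-1.0, 0.0, 0.2]
grip_width: 0.0551
t 16.3 tcp [ 602.4 -306.1  105. ] head -2.6 tilt [-0.002  0.002] | tool dx,dy,dz [   7.4 -299.8    5. ] turn 8.2 F [-1.   0.   0.2] w 55.1
```

```bash
python3 -m inch '.0007 -.0333 0 0;.0007 -.0333 0 0;.0007 -.0333 0 0;.0007 -.0333 0 0;.0007 -.0333 0 0;.0007 -.0333 0 0;.0007 -.0333 0 0;.0007 -.0333 0 0;.0007 -.0333 0 0;0 0 .02 4.1;0 0 .01 4.1;0 0 0 0;0 0 0 0;0 0 0 0;0 0 0 0'
python3 - <<'E'
from h import *
go(623.5,-7,2,-10.8)
c=viewer.camera("top")
for b in blobs(c,.014,60): print(b) if 90<b[0][1]<330 and -400<b[2]<-200 else 0
E
```

```text
time_s: 17.8
tcp_pos: [0.6237, -0.008, 0.0769]
tcp_rot: [0.0, 0.996, -0.094, 0.0]
contact_force: [0.2, 0.5, 0.1]
grip_width: 0.055
t 17.8 tcp [623.7  -8.   76.9] head -10.8 tilt [ 0.001 -0.   ] | tool dx,dy,dz [-0.4 -1.  74.9] turn -0.0 F [0.2 0.5 0.1] w 55.0
([366, 158], 603.6, -305.5, 113.1, 38.0, -4.5)
([391, 190], 525.8, -361.5, 278.5, 7.5, -3.1)
([343, 187], 534.0, -243.2, 286.5, 8.4, -2.6)
```

```bash
python3 -m inch '0 -.001 .03 0;0 0 .025 0;0 0 .015 0;0 0 .004 0;0 0 0 0;0 0 0 0;0 0 0 0'; python3 -m inch '0 0 0 0;0 0 0 0;0 0 0 0;0 0 0 0;0 0 0 0' .02 30;python3 -m inch '0 0 -.01 0;0 0 -.03 0;0 0 -.04 0;0 0 -.01 0;0 0 0 0;0 0 0 0;0 0 0 0'
python3 - <<'E'
from h import *
go(523.5,-303,100,-2.6)
E
```

```text
time_s: 18.55
tcp_pos: [0.6245, -0.0068, 0.0037]
tcp_rot: [0.0, 0.996, -0.094, 0.001]
contact_force: [0.1, 0.6, -0.5]
grip_width: 0.055
time_s: 19.05
tcp_pos: [0.6241, -0.0067, 0.0035]
tcp_rot: [0.0, 0.996, -0.094, 0.001]
contact_force: [-0.6, -0.9, 6.3]
grip_width: 0.0347
time_s: 19.75
tcp_pos: [0.6222, -0.0064, 0.0905]
tcp_rot: [-0.0, 0.996, -0.094, -0.002]
contact_force: [0.3, 0.8, -1.2]
grip_width: 0.0346
t 19.75 tcp [622.2  -6.4  90.5] head -10.8 tilt [-0.003  0.001] | tool dx,dy,dz [-41.2 309.8  -9.5] turn -8.2 F [ 0.3  0.8 -1.2] w 34.6
```

```bash
python3 -m inch '0 0 0 -4.1;0 0 0 -4.1;-.0096 .0334 0 0;-.0096 .0334 0 0;-.0096 .0334 0 0;-.0096 .0334 0 0;-.0096 .0334 0 0;-.0096 .0334 0 0;-.0096 .0334 0 0;-.0096 .0334 0 0;-.0096 .0334 0 0;0 0 .02 0;0 0 .02 0;0 0 0 0;0 0 0 0;0 0 0 0;0 0 0 0'
python3 - <<'E'
from h import *
go(523.5,-303,19,-2.6)
d=viewer.camera("scene")
cv2.imwrite("pics/s5.png",cv2.resize(d["frame"][190:310,110:200],(450,600),interpolation=2))
E
```

```text
time_s: 21.45
tcp_pos: [0.5241, -0.3031, 0.0533]
tcp_rot: [0.001, 1.0, -0.023, 0.001]
contact_force: [0.3, -0.6, 0.8]
grip_width: 0.0348
t 21.45 tcp [ 524.1 -303.1   53.3] head -2.6 tilt [ 0.001 -0.001] | tool dx,dy,dz [-0.6 -0.1 34.3] turn 0.0 F [ 0.3 -0.6  0.8] w 34.8
```

View pics/s5.png

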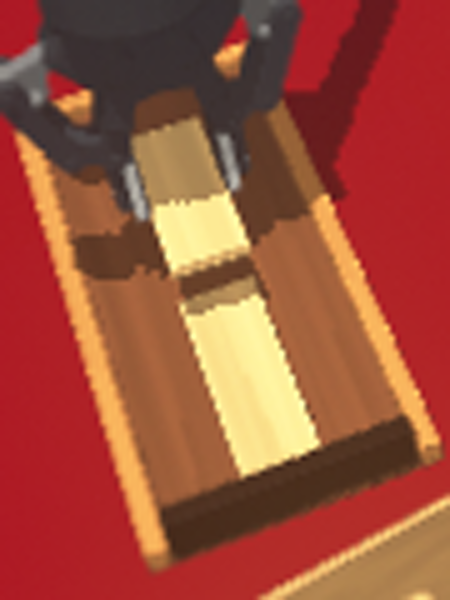

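```bash
python3 -m inch '0 0 .02 0;0 0 .01 0;0 0 .004 0;0 0 0 0;0 0 0 0;0 0 0 0;0 0 0 0'; python3 -m inch '0 0 0 0;0 0 0 0;0 0 0 0;0 0 0 0;0 0 0 0;0 0 0 0' .055; python3 -m inch '0 0 -.01 0;0 0 -.03 0;0 0 -.04 0;0 0 -.01 0;0 0 0 0;0 0 0 0;0 0 0 0'
python3 - <<'E'
from h import *
go(460,-117,80,-7)
E
```

```text
time_s: 22.2
tcp_pos: [0.5237, -0.3032, 0.0188]
tcp_rot: [0.0, 1.0, -0.023, 0.0]
contact_force: [0.8, -0.0, 0.0]
grip_width: 0.0344
time_s: 22.8
tcp_pos: [0.5234, -0.303, 0.0183]
tcp_rot: [-0.0, 1.0, -0.023, -0.0]
contact_force: [-0.1, 0.4, -0.5]
grip_width: 0.0553
time_s: 23.5
tcp_pos: [0.5224, -0.3022, 0.1067]
tcp_rot: [-0.001, 1.0, -0.023, -0.001]
contact_force: [0.6, -0.1, -0.6]
grip_width: 0.0551
t 23.5 tcp [ 522.4 -302.2  106.7] head -2.6 tilt [-0.002  0.002] | tool dx,dy,dz [ -70.8 -182.1   26.7] turn 4.4 F [ 0.6 -0.1 -0.6] w 55.1
```

```bash
python3 -m inch '-.0119 -.0304 0 0;-.0119 -.0304 0 0;-.0119 -.0304 0 0;-.0119 -.0304 0 0;-.0119 -.0304 0 0;-.0119 -.0304 0 0;0 0 .02 4.4;0 0 .01 0;0 0 0 0;0 0 0 0;0 0 0 0;0 0 0 0'
python3 - <<'E'
from h import *
go(460,-117,3,-7)
c=viewer.camera("top");d=viewer.camera("scene")
cv2.imwrite("pics/s6.png",np.hstack([cv2.resize(d["frame"][190:310,110:200],(450,600),interpolation=2),cv2.resize(c["frame"][120:250,335:405],(323,600),interpolation=2)]))
for b in blobs(c,.014,60): print(b) if 90<b[0][1]<330 and -400<b[2]<-200 else 0
E
```

```text
time_s: 24.7
tcp_pos: [0.4609, -0.1181, 0.0787]
tcp_rot: [0.0, 0.998, -0.061, 0.0]
contact_force: [0.7, -0.2, -0.1]
grip_width: 0.0547
t 24.7 tcp [ 460.9 -118.1   78.7] head -7.0 tilt [ 0.001 -0.   ] | tool dx,dy,dz [-1.  -1.  75.7] turn -0.0 F [ 0.7 -0.2 -0.1] w 54.7
([335, 181], 546.3, -223.8, 147.8, 38.6, 61.4)
([366, 153], 614.1, -306.4, 92.0, 38.3, -4.6)
([389, 198], 522.1, -361.1, 286.6, 56.2, -13.5)
([342, 144], 639.6, -246.7, 75.1, 10.1, -1.0)
```

View pics/s6.png

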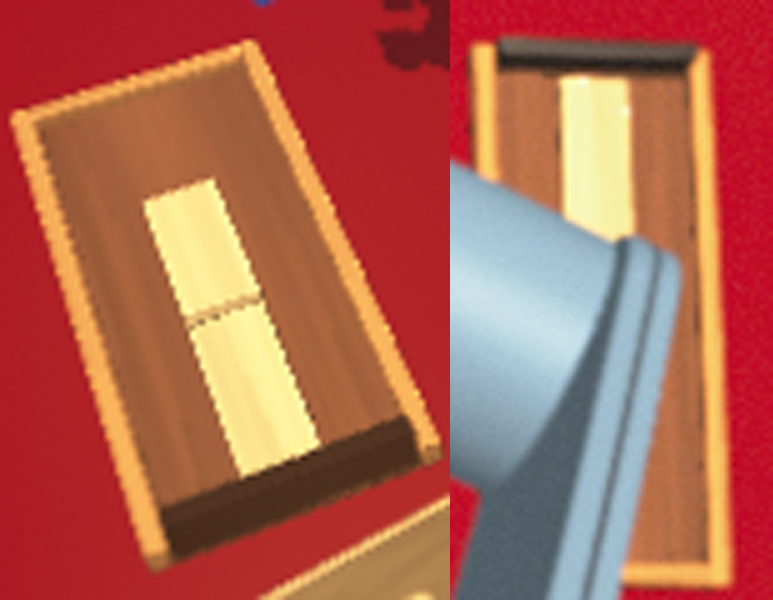

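Run:
```python
from h import *
d=viewer.camera("scene")
def t(p): v=p-np.array([530.5,-303]); a=np.radians(-2.6); return np.round([v[0]*np.cos(a)+v[1]*np.sin(a),-v[0]*np.sin(a)+v[1]*np.cos(a)],1)
for n,uv,z in(("tail top",[(146,202),(215,179)],.014),("front bottom on long",[(190,327),(264,299)],.015),("front top",[(188,318),(262,291)],.0245),("long front top",[(242,476),(320,444)],.014)):
    for q in plane(d,np.array(uv)/5+[110,190],z)*1000: print(n,q.round(1),t(q))
```

```text
tail top [ 481.9 -315.3] [-48.  -14.5]
tail top [ 483.2 -280.8] [-48.2  20.1]
front bottom on long [ 569.1 -319.9] [ 39.3 -15.1]
front bottom on long [ 569.6 -284.7] [38.2 20.1]
front top [ 571.9 -319.9] [ 42.2 -15. ]
front top [ 572.9 -285.2] [41.6 19.7]
long front top [ 657.8 -324.8] [128.2 -16. ]
long front top [ 658.3 -289.9] [127.1  18.9]
```

```bash
python3 -m inch '-.001 -.001 .03 0;0 0 .025 0;0 0 .015 0;0 0 .006 0;0 0 0 0;0 0 0 0;0 0 0 0'; python3 -m inch '0 0 0 0;0 0 0 0;0 0 0 0;0 0 0 0;0 0 0 0' .02 30;python3 -m inch '0 0 -.01 0;0 0 -.03 0;0 0 -.04 0;0 0 0 4.4;0 0 0 0;0 0 0 0;0 0 0 0'
python3 - <<'E'
from h import *
go(466.6,-299.8,80,-2.6)
E
```

```text
time_s: 25.55
tcp_pos: [0.4603, -0.1168, 0.0032]
tcp_rot: [0.0, 0.998, -0.061, 0.001]
contact_force: [0.8, -0.1, -0.6]
grip_width: 0.0551
time_s: 26.05
tcp_pos: [0.4601, -0.1166, 0.0032]
tcp_rot: [0.0, 0.998, -0.061, 0.001]
contact_force: [-1.4, 0.6, 5.4]
grip_width: 0.0343
time_s: 26.75
tcp_pos: [0.4589, -0.116, 0.0817]
tcp_rot: [-0.0, 0.995, -0.099, -0.001]
contact_force: [0.1, -0.2, 0.2]
grip_width: 0.0347
t 26.75 tcp [ 458.9 -116.    81.7] head -11.3 tilt [-0.002  0.001] | tool dx,dy,dz [ 43.7 178.7   1.7] turn -8.7 F [ 0.1 -0.2  0.2] w 34.7
```

```bash
python3 -m inch '0 0 0 -4.35;0 0 0 -4.35;.0025 .0305 0 0;.0025 .0305 0 0;.0025 .0305 0 0;.0025 .0305 0 0;.0025 .0305 0 0;.0025 .0305 0 0;0 0 .02 0;0 0 .01 0;0 0 0 0;0 0 0 0;0 0 0 0;0 0 0 0'
python3 - <<'E'
from h import *
go(466.6,-299.8,21,-2.6)
d=viewer.camera("scene")
cv2.imwrite("pics/s7.png",cv2.resize(d["frame"][190:310,110:200],(450,600),interpolation=2))
E
```

```text
time_s: 28.15
tcp_pos: [0.4663, -0.2997, 0.0531]
tcp_rot: [0.0, 1.0, -0.023, 0.0]
contact_force: [0.5, 0.2, 0.4]
grip_width: 0.0347
t 28.15 tcp [ 466.3 -299.7   53.1] head -2.7 tilt [ 0.001 -0.001] | tool dx,dy,dz [ 0.3  0.1 32.1] turn -0.1 F [0.5 0.2 0.4] w 34.7
```

View pics/s7.png

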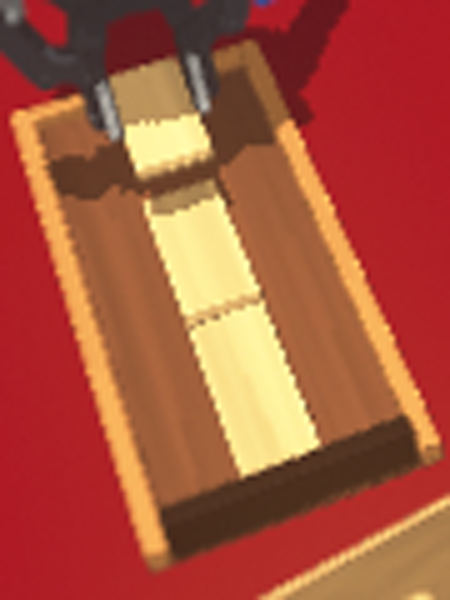

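Short board is in line above the middle board's tail. I'll lower and release.

```bash
python3 -m inch '0 0 .02 0;0 0 .008 0;0 0 .004 0;0 0 0 0;0 0 0 0;0 0 0 0;0 0 0 0'; python3 -m inch '0 0 0 0;0 0 0 0;0 0 0 0;0 0 0 0;0 0 0 0;0 0 0 0' .055; python3 -m inch '0 0 -.01 0;0 0 -.03 0;0 0 -.04 0;0 0 -.03 0;0 -.04 -.02 0;0 -.04 -.02 0;0 -.04 0 0;0 -.04 0 0;0 -.04 0 0;0 -.04 0 0;0 -.04 0 0;0 -.04 0 0;0 0 0 0;0 0 0 0;0 0 0 0'
python3 - <<'E'
from h import *
c=viewer.camera("top");d=viewer.camera("scene")
cv2.imwrite("pics/s8.png",np.hstack([cv2.resize(d["frame"][190:310,110:200],(450,600),interpolation=2),cv2.resize(c["frame"][120:250,335:405],(323,600),interpolation=2)]))
for b in blobs(c,.014,60): print(b) if 90<b[0][1]<330 and -400<b[2]<200 else 0
E
```

```text
time_s: 28.9
tcp_pos: [0.4661, -0.3002, 0.0208]
tcp_rot: [0.0, 1.0, -0.024, 0.0]
contact_force: [1.4, 0.1, -0.2]
grip_width: 0.0348
time_s: 29.5
tcp_pos: [0.4658, -0.2999, 0.0203]
tcp_rot: [-0.0, 1.0, -0.024, -0.0]
contact_force: [-0.2, 0.5, -0.9]
grip_width: 0.055
time_s: 31.0
tcp_pos: [0.4812, 0.019, 0.1707]
tcp_rot: [0.0, 1.0, -0.024, 0.0]
contact_force: [-0.0, -0.2, -0.1]
grip_width: 0.055
([252, 320], 222.1, -10.8, 49.0, 15.3, -11.2)
([243, 319], 226.6, 11.7, 51.5, 14.8, -9.7)
([278, 271], 334.7, -74.5, 75.6, 44.4, 22.7)
([244, 223], 454.4, 3.9, 89.6, 39.0, -15.5)
([368, 182], 545.0, -304.4, 230.8, 42.5, -2.1)
([224, 149], 634.5, 46.3, 181.2, 41.9, 78.8)
([385, 205], 529.0, -308.2, 283.6, 115.8, -3.4)
([343, 187], 534.0, -242.7, 286.5, 9.4, -2.6)
```

View pics/s8.png

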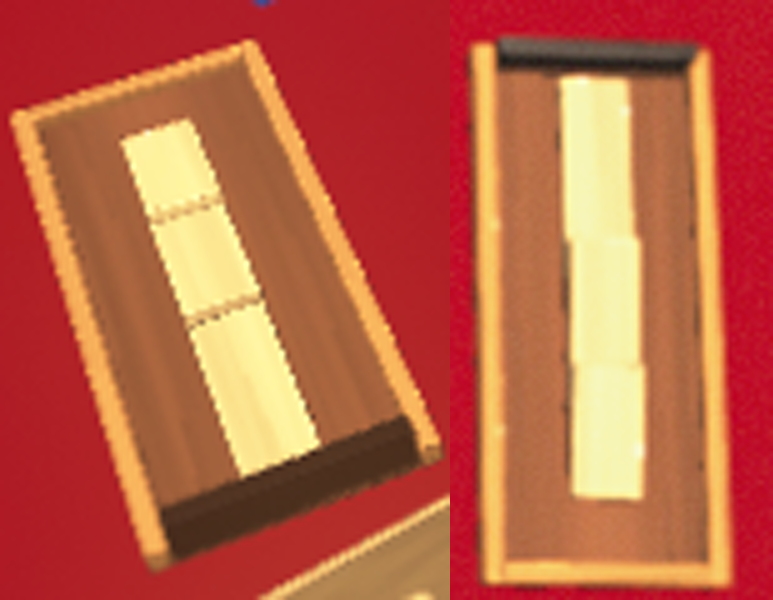

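Run:
```python
from h import *
d=viewer.camera("scene");c=viewer.camera("top")
def t(p): v=p-np.array([530.5,-303]); a=np.radians(-2.6); return np.round([v[0]*np.cos(a)+v[1]*np.sin(a),-v[0]*np.sin(a)+v[1]*np.cos(a)],1)
for n,uv,z in(("tail",[(121,142),(190,119)],.014),("front bottom",[(153,223),(222,201)],.017),("mid front bottom",[(190,327),(264,299)],.015)):
    print(n,[t(q).tolist() for q in plane(d,np.array(uv)/5+[110,190],z)*1000])
k=np.array([323/70,600/130])
for n,uv,z in(("long front",[(110,77),(180,77)],.014),("mid front top",[(118,236),(190,236)],.0235),("short front top",[(121,365),(194,365)],.025),("short tail",[(121,497),(192,497)],.014)):
    print("top",n,[t(q).tolist() for q in plane(c,np.array(uv)/k+[335,120],z)*1000])
```

```text
tail [[-94.7, -16.0], [-95.5, 19.7]]
front bottom [[-29.8, -14.9], [-29.2, 18.9]]
mid front bottom [[39.3, -15.1], [38.2, 20.1]]
top long front [[127.7, 18.4], [128.9, -20.6]]
top mid front top [[37.0, 19.7], [37.9, -19.4]]
top short front top [[-32.3, 20.5], [-31.6, -18.5]]
top short tail [[-100.4, 19.1], [-99.9, -18.9]]
```

```bash
python3 -c "
from station import bot
print(bot.finish_job())"
```

```text
the job is handed in; nothing more can be done
None
```

The job is handed in: the pickup is in the jig and the three boards are fanned in the tray. It took about 31 s of the 102 s allowed. The system gave no verdict, so the figures below are my own camera estimates.

| Part | Measured | Allowed |
|---|---|---|
| Pickup, jig x | about 0.030 m, bonnet about 7 mm from the end block | 0.018–0.041 m |
| Long board, tray x | about 73 mm, flat, about 8 mm from the high wall | 62–84 mm |
| Middle board, tray x | about −5 mm, 77–79 mm behind the long one | −35 to 20 mm; gap 67–93 mm |
| Short board, tray x | about −63 to −66 mm, about 59 mm behind the middle one | −110 to −35 mm; gap 47–73 mm |

- **Overlaps:** each is about 20 mm, and the boards sit within about 3 mm of the tray's centre line.
- **Tilt:** I did not measure the tilt of the two leaning boards. I took it from the geometry and from the visible steps at their front edges.
- **Pickup:** its check was the bed position seen from the top camera after release, which matched to about 1–2 mm. I did not look at it again at the very end.
- **Disagreements:** the two cameras differed by up to about 5 mm along the row and 2–3 mm across it, well inside the tolerances.
- **Mistake corrected:** I once turned the gripped short board the wrong way by 4.4° in the air and corrected it before placing.
- **Coupe and bus:** the arm never went down to either of them. I did not measure their positions again at the end.

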